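# Lay a standing bracket down on its side against the stop

### The arm

A 6-joint arm with a two-finger parallel gripper is mounted at the origin on a cart in front of the work surface, level with it; the furniture and walls round the work are solid. World frame = base frame: x ahead of the robot, y to its left, z up, the work surface at z = 0. Lengths are in m, angles in degrees, forces in N, time in s.
With the tool pointing down it reaches from about 0.375 to 0.9 m from the base axis. Payload 3.1 kg.
Tool frame: the origin (TCP) lies midway between the tips of the shut fingers; the grasp point (between the pads) lies 19 mm behind it; x points along the fingers, z is the direction in which the jaws open and shut, and the axes are right-handed (so a half turn about x gives the same grasp; the last joint's range is limited). The gripper opens to 87 mm and grips with 3 to 60 N. Pads are 19 mm wide; open, the fingers measure 117 mm over their backs; the gripper's body (75 mm by 190 mm) begins 51 mm behind the grasp point.
Start: joints at [-74.972, 30.224, 82.088, -0, 67.689, -10.227], TCP at [0.267, -0.565, 0.223] pointing down, gripper open.
Joint ranges: [-176.69, 176.69], [-43.24, 126.21], [12.49, 139.97], [-82, 262], [0, 151.66], [-163.58, 163.58]. Speed limits (degrees/s): [159.86, 159.86, 180, 180, 180, 180].

### API

Orientations are given as a 3x3 rotation matrix whose columns are the frame's x, y, z axes.
In Python, from rig import * gives the robot as it stands.
- The arm moves only by the tool play_rows, never from a script. Its argument "rows" is a list that holds one entry, the list of rows, each a list of 7 numbers: the shift along the tool's x, y, z in m, then the turn, a rotation vector about the tool's x, y, z in degrees, then the finger opening in m, from 0 to 0.087. A call has 1 to 12 rows; each row is the pose to reach, as a shift and turn from the pose commanded when the call began, along the tool's axes at that moment; what a row does not reach only later rows make up. A row lasts 1/10 s, in which the tool goes at most 50 mm and 8.59 degrees, less where a joint would pass 70% of its speed; a pose out of reach is approached as far as the arm can. A call with a gripper value outside its range is refused whole. The fingers move at their own pace and stop on an object; the grip force is fixed at half the most. Time passes only in rows, so rows that repeat a pose let the fingers close. It gives the time, the measured TCP pose, the force and the opening at its end, in the units of the state.
- read_state(): the state, without advancing time (a new reading comes with each control period).
- capture(name): name is "side" or "top"; returns a dict with "pixels" (480x640x3 uint8, red, green, blue), "intrinsics" (3x3 intrinsics, pixels), "rvec" (rotation vector, rad) and "tvec" (3), from world to camera coordinates, as OpenCV has them. Camera axes: x right, y down, z forward; pixel columns grow to the right and rows downward; lengths in m; the calibration is good to about 2 mm. A picture is of the moment at which its call begins. There is no depth.
- hand_in(): hands the job in, once; it reports no verdict.
Trained networks look in the newest picture that a camera, given by its name, has taken for a name from the list of things; names that differ only in an ending like _2 or _b are one class to them, and where a whole thing is asked for, a point or a joint stands for the part that bears it (a point fixed in the world has none). Each returns a list of dicts, best first, with "p" (0 to 1); they miss things now and then, are a little off and sometimes report something else, mostly with a low value. They report only what shows in the picture. A call takes as long as a camera call.
- trace(camera, target): "mask" (480x640 bool, what is visible of it) and "at" ([column, row] in pixels, amid what is visible of it).
The state is a dict: "time_s": time; "joint_positions": joint angles; "qvel": joint speeds; "tau": joint torques, N m; "position": TCP position; "tcp_rot": TCP orientation; "force": force on the tool from outside, world axes, zero at the start; "moment": the same for the moment, N m; "opening": opening from 0.0 (shut) to 1.0 (fully open).
Only numpy, scipy, OpenCV 4.12 (cv2) and the standard library are available. Lean on these libraries where they do the work, as an engineer would, in place of code of your own. Each camera call takes 0.05 s, during which the arm holds its last target.

### The job

Tip the standing aluminium bracket over its heel toward the wooden stop and let its long leg down gently onto the rubber mat, without letting it drop (a finger on the rising foot can hold it back). Then push it along the mat until the end of the long leg sits snug and square against the stop, and take the hand away. Only push with the fingers: do not lift the bracket off the mat, and leave the pencil, the clamp and the slate gable where they lie.

Things in the scene. Friction and masses are not known exactly. Their poses are not given: they have to be found in the camera images.
- bracket: loose aluminium L bracket, about 0.5 kg, 10 mm thick, 60 mm wide (y). Origin: middle of the heel, the outer corner edge it tips over. Long leg along +z, 170 mm, outer face x = 0, inner face x = -10 mm. Foot along -x, 140 mm, underside z = 0, inner face z = 10 mm. Starts standing on its foot on the mat, +x toward the stop. Past about 35 degrees of tilt it falls by itself
- end_left (a point): left (+y) corner of the outer edge at the free end of the bracket's long leg, at (0, 30, 170) mm in the bracket's frame; it must come to the stop
- end_right (a point): right (-y) corner of the same edge, at (0, -30, 170) mm in the bracket's frame
- foot_tip (a point): middle of the outer edge at the free end of the bracket's foot, at (-140, 0, 0) mm in the bracket's frame; once the long leg lies on the mat, the foot stands up and this point is 140 mm above the mat
- board: fixed plywood board 440 x 180 mm with a black rubber mat on it; origin at the centre of its underside, x along its length toward the stop, z up. Mat surface at z = 10 mm, grippy. The wooden stop is a strip across the +x end: its face is at x = 190 mm, it is 160 mm wide (y) and its top is at z = 39 mm
- pencil: red carpenter pencil, 12 x 178 x 8 mm, loose, lying beside the board on the bench; leave alone. Origin: centre of its underside, length along y
- clamp: black spring clamp with orange jaw pads, 80 x 165 x 22 mm, loose, lying beside the board; leave alone. Origin: centre of its underside, length along y
- gable: dark slate gable blank, 120 x 111 x 8 mm, loose, lying beside the board; leave alone. Origin: centre of its underside

How it is judged:
By the outcome, as a careful person would: the job done as asked, in the order asked, and still so for the second after the job is handed in, with the robot touching nothing.
It also fails if it takes over 64 s, if anything falls off the work surface, if the arm or the gripper's body presses on something with over 40 N, if the wrist force passes 120 N, or if a joint passes its speed limit or range.

## Working session

There is one attempt and no reset: what is moved stays moved. The work goes in short steps, Python scripts to look and compute and a tool call to move; the robot and the scene stay as the last step left them, time stands still between calls to the robot, and variables do not carry over. Pictures are saved under pics/ and viewed, and the job is handed in when it is done.

Besides the shell and the picture viewer there is one more tool, called after ">>>" in YAML: its name, and indented under it one key for each argument. play_rows: Moves the arm, as the interface text tells. Its arguments: {"type":"object","properties":{"rows":{"type":"array"}},"required":["rows"]}

```bash
ls; mkdir -p pics; python3 - <<'E'
from rig import *
import cv2
s=read_state(); print(s)
for n in ["side","top"]:
    c=capture(n); cv2.imwrite(f"pics/{n}0.png",c["pixels"][:,:,::-1]); print(n,c["intrinsics"],c["rvec"],c["tvec"])
    import numpy as np
    R=cv2.Rodrigues(np.array(c["rvec"]))[0]; print(-R.T@np.array(c["tvec"]).ravel(), R)
E
```

```text
pics
{'time_s': 0.0, 'joint_positions': array([-7.49710196e+01,  3.02771222e+01,  8.21555890e+01, -2.81319826e-03,
        6.76876252e+01, -1.02276480e+01]), 'qvel': array([-0.04277022,  0.05491303,  0.05253902, -0.05840839,  0.02407071,
        0.01095619]), 'tau': array([-9.62282211e-04, -4.40037167e+01, -1.76593816e+01,  6.31494122e-02,
        5.83423488e-02, -1.69364635e-04]), 'position': array([ 0.26649206, -0.56454394,  0.22159581]), 'tcp_rot': array([[-5.88483997e-04,  9.04397914e-01,  4.26689661e-01],
       [ 2.01664526e-03,  4.26689941e-01, -9.04395725e-01],
       [-9.99997793e-01,  3.28259274e-04, -2.07494997e-03]]), 'force': array([-0.50405831, -0.59662114, -0.65015828]), 'moment': array([-0.00415994,  0.0215719 ,  0.00093254]), 'opening': 1.0017470674046682}
side [[513.98726766   0.         321.04920077]
 [  0.         513.98726766 237.07376088]
 [  0.           0.           1.        ]] [ 0.0059126  -2.6458092   1.65852451] [0.62300021 0.12447221 0.91292205]
[0.60555748 0.77556412 0.51850717] [[-0.99981373 -0.01325996 -0.01402405]
 [ 0.00684333  0.43585693 -0.89998995]
 [ 0.01804631 -0.89991828 -0.435685  ]]
top [[564.13783719   0.         329.48297971]
 [  0.         564.13783719 234.23384273]
 [  0.           0.           1.        ]] [ 2.17271836 -2.12502946  0.14517479] [-0.03857858  0.61225965  0.94068483]
[ 0.47832879 -0.0289888   1.0156768 ] [[ 0.022261   -0.99975166 -0.00103488]
 [-0.99032227 -0.02190918 -0.13704667]
 [ 0.13698996  0.00407566 -0.99056405]]
```

View pics/side0.png

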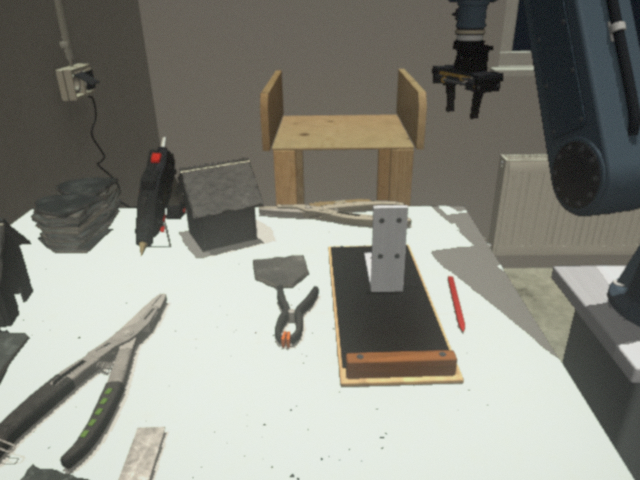

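View pics/top0.png

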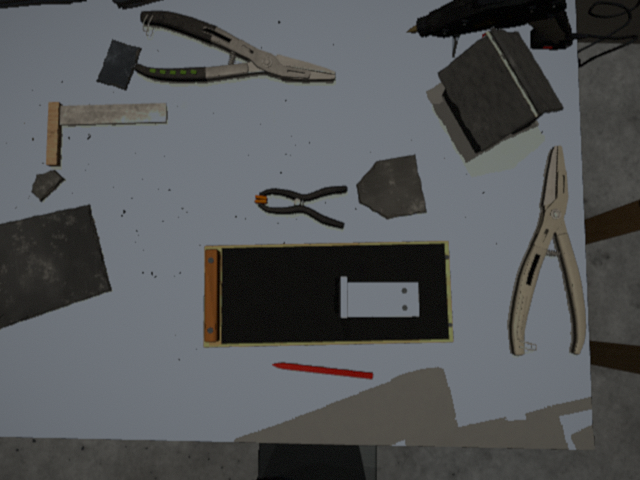

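```bash
cat > h.py <<'E'
from rig import *
import numpy as np, cv2
def cam(n):
    c=capture(n); c['R']=cv2.Rodrigues(np.array(c["rvec"]))[0]; c['t']=np.array(c['tvec']).ravel(); c['K']=np.array(c['intrinsics']); return c
def proj(c,P): 
    P=np.atleast_2d(P); q=(P@c['R'].T+c['t'])@c['K'].T; return q[:,:2]/q[:,2:]
def back(c,uv,z):
    o=-c['R'].T@c['t']; d=c['R'].T@np.linalg.solve(c['K'],np.array([uv[0],uv[1],1.])); return o+d*(z-o[2])/d[2]
E
python3 - <<'E'
from h import *
for n in ["top","side"]:
    c=cam(n); im=c['pixels'][:,:,::-1].copy()
    for t in ["board","bracket","pencil","clamp","gable"]:
        r=trace(n,t)
        for k in r[:2]:
            m=k['mask']; cs=cv2.findContours(m.astype(np.uint8),0,2)[0]; cc=max(cs,key=cv2.contourArea)
            b=cv2.boxPoints(cv2.minAreaRect(cc)); ys,xs=np.nonzero(m)
            print(n,t,round(k['p'],2),k['at'],m.sum(),b.round(1).tolist())
            if n=="top": print([back(c,x,0.010 if t!="bracket" else .02)[:2].round(4).tolist() for x in b])
    x0,y0,x1,y1=(195,235,465,355) if n=="top" else (315,190,475,390)
    f=800/(x1-x0) if n=="top" else 3
    cv2.imwrite(f"pics/{n}crop.png",cv2.resize(im[y0:y1,x0:x1],None,fx=f,fy=f,interpolation=2))
E
```

```text
top board 0.9 [311.1, 291.8] 22359 [[200.6999969482422, 245.0], [450.5, 238.89999389648438], [453.0, 341.8999938964844], [203.1999969482422, 348.0]]
[[0.5928, 0.2058], [0.6137, -0.2425], [0.4317, -0.2455], [0.4115, 0.1917]]
top bracket 0.71 [378.4, 300.4] 2805 [[338.0, 276.0], [418.0, 276.0], [418.0, 317.0], [338.0, 317.0]]
[[0.542, -0.0416], [0.5451, -0.1826], [0.4736, -0.1827], [0.4705, -0.043]]
top pencil 0.69 [323.8, 371.7] 682 [[272.5, 368.20001220703125], [273.29998779296875, 361.1000061035156], [372.6000061035156, 372.20001220703125], [371.8999938964844, 379.20001220703125]]
[[0.3797, 0.0691], [0.3917, 0.0682], [0.3767, -0.1054], [0.3648, -0.1041]]
top clamp 0.57 [301.5, 197.9] 1441 [[252.3000030517578, 216.60000610351562], [257.79998779296875, 174.6999969482422], [347.29998779296875, 186.39999389648438], [341.79998779296875, 228.39999389648438]]
[[0.6465, 0.1154], [0.7243, 0.1085], [0.706, -0.0554], [0.6286, -0.0468]]
top gable 0.95 [394.7, 188.7] 3294 [[351.70001220703125, 165.39999389648438], [416.0, 153.6999969482422], [426.6000061035156, 212.1999969482422], [362.299987792
[... 473 characters left out ...]
 pencil 0.85 [456.1, 301.7] 353 [[446.6000061035156, 277.79998779296875], [453.5, 276.20001220703125], [466.5, 330.20001220703125], [459.6000061035156, 331.79998779296875]]
side clamp 0.97 [289.1, 317.8] 1271 [[274.0, 346.6000061035156], [277.1000061035156, 284.79998779296875], [318.3999938964844, 286.8999938964844], [315.29998779296875, 348.6000061035156]]
side clamp 0.23 [386.9, 248.5] 3050 [[362.6000061035156, 290.5], [368.29998779296875, 203.5], [408.3999938964844, 206.10000610351562], [402.79998779296875, 293.0]]
side gable 0.71 [280.2, 270.5] 1491 [[252.39999389648438, 258.5], [307.79998779296875, 254.60000610351562], [310.0, 286.3999938964844], [254.6999969482422, 290.29998779296875]]
```

```bash
ls pics
```

```text
side0.png
sidecrop.png
top0.png
topcrop.png
```

View pics/topcrop.png

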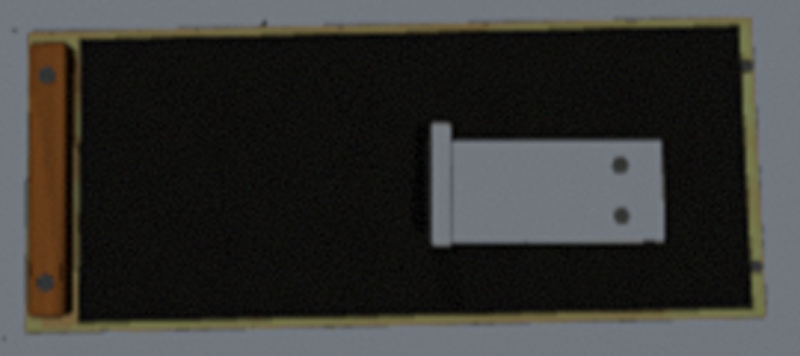

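View pics/sidecrop.png

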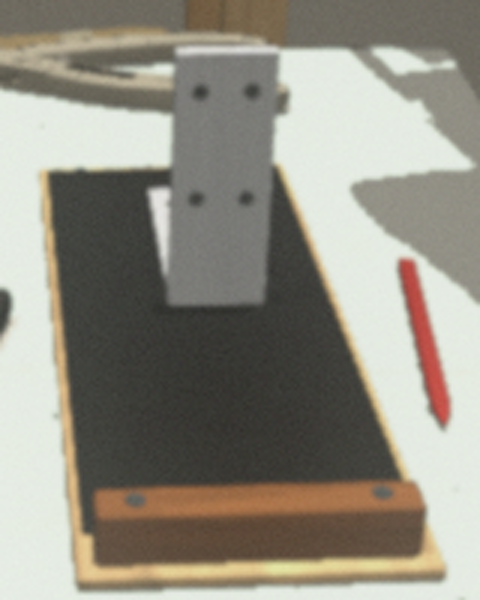

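```bash
cat >> h.py <<'E'
from scipy.optimize import least_squares
def T2(p,X,z0=0):
    c,s=np.cos(p[2]),np.sin(p[2]); X=np.atleast_2d(X)
    return np.c_[p[0]+c*X[:,0]-s*X[:,1],p[1]+s*X[:,0]+c*X[:,1],X[:,2]+z0]
def fit(obs,z0,x0):
    # obs list of (cam, P, uv)
    f=lambda p: np.concatenate([(proj(c,T2(p,P,z0))-uv).ravel() for c,P,uv in obs])
    r=least_squares(f,x0,loss='soft_l1'); return r.x,r.fun.reshape(-1,2)
E
python3 - <<'E'
from h import *
ct,cs=cam("top"),cam("side")
ft=lambda x:np.array([195,235])+(np.array(x)+.5)/2.963-.5
fs=lambda x:np.array([315,190])+(np.array(x)+.5)/3-.5
# board: order (+x,-y... ) x->world +y : rotation ~90deg. board +y -> world -x (down in top)
B=np.array([[.22,.09,.009],[-.22,.09,.009],[-.22,-.09,.009],[.22,-.09,.009]])
# board +y = world -x -> row down
uvB=ft([[25,330],[765,316],[750,18],[27,33]])
sB=np.array([[.22,.09,.0],[.22,-.09,0]]); 
p,f=fit([(ct,B,uvB)],0,[.5,-.02,np.pi/2]); print("board",p[:2],np.degrees(p[2]),f.round(1).tolist())
S=np.array([[.19,.08,.039],[.19,-.08,.039]])
print("stop face pred",((proj(ct,T2(p,S))-[195,235])*2.963).round(), ((proj(cs,T2(p,S))-[315,190])*3).round(), "board bottom",((proj(cs,T2(p,sB))-[315,190])*3).round())
K=np.array([[0,.03,.17],[0,-.03,.17],[-.14,-.03,.01],[-.14,.03,.01]])
uk=ft([[431,246],[431,122],[664,139],[664,243]])
Ks=np.array([[0,.03,.17],[0,-.03,.17],[0,.03,0],[0,-.03,0]])
us=fs([[278,55],[176,52],[264,302],[168,304]])
for o in ([(ct,K,uk)],[(cs,Ks,us)],[(ct,K,uk),(cs,Ks,us)]):
    q,f=fit(o,.01,[.5,-.05,np.pi/2]); print("bracket",q[:2],np.degrees(q[2]),f.round(1).tolist())
d=q[:2]-p[:2]; c,s=np.cos(p[2]),np.sin(p[2]); print("in board",c*d[0]+s*d[1],-s*d[0]+c*d[1],np.degrees(q[2]-p[2]))
np.savez("fit.npz",board=p,bracket=q)
E
```

```text
board [ 0.51244234 -0.02261486] 92.433243146811 [[-0.6, 0.9], [0.4, 0.5], [0.4, -0.7], [-0.2, -0.8]]
stop face pred [[ 63. 316.]
 [ 65.  39.]] [[418. 475.]
 [ 92. 485.]] board bottom [[446. 578.]
 [ 75. 590.]]
bracket [ 0.50155844 -0.04355547] 91.23576715963223 [[0.2, -0.5], [0.1, 0.4], [-0.6, 0.4], [0.1, -0.2]]
bracket [ 0.50189009 -0.04222165] 90.86327063574976 [[0.7, -1.8], [-0.3, -0.3], [-0.1, 0.6], [-0.3, 0.3]]
bracket [ 0.5016758  -0.04341162] 91.19629565896982 [[0.1, -0.6], [0.1, 0.3], [-0.7, 0.4], [0.0, -0.2], [0.8, -2.1], [-0.2, -0.5], [-0.0, 0.2], [-0.3, 0.0]]
in board -0.02032091159507281 0.011639760142355848 -1.236947487841175
```

```bash
cat >> h.py <<'E'
from scipy.spatial.transform import Rotation as Ro
Z=np.array([0,0,1.])
def tilt(yaw,b):  # yaw of bx axis (rad), b tilt deg forward; jaw in the bx-Z plane
    b=np.radians(b); bx=np.array([np.cos(yaw),np.sin(yaw),0]); ly=np.array([-bx[1],bx[0],0])
    x=-np.cos(b)*Z+np.sin(b)*bx; z=-np.cos(b)*bx-np.sin(b)*Z; return np.c_[x,np.cross(z,x),z]
def row(p,R,op=.087,s=None):
    s=s or read_state(); R0=Ro.from_matrix(s['tcp_rot']).as_matrix()
    return np.r_[(R0.T@(p-s['position'])).round(4),Ro.from_matrix(R0.T@R).as_rotvec(degrees=True).round(2),op]
F=np.load('fit.npz') ; bo,br=F['board'],F['bracket']
heel=np.array([br[0],br[1],.01])
def bxz(yaw=None): 
    yaw=br[2] if yaw is None else yaw
    return np.array([np.cos(yaw),np.sin(yaw),0])
E
python3 - <<'E'
from h import *
np.set_printoptions(suppress=True)
R=tilt(br[2],45); bx=bxz()
E=heel-.010*bx+.010*Z+.0585*(-bx+Z)/2**.5
print("entry",E); P=E-.13*R[:,0]; print(P,R.round(3)); print(row(P,R).tolist())
E
```

```text
entry [ 0.5027482  -0.09476617  0.06136575]
[ 0.50466737 -0.18667001  0.15328963] [[-0.015  1.     0.015]
 [ 0.707  0.021 -0.707]
 [-0.707  0.    -0.707]]
[0.0693, 0.3768, -0.2409, 22.8, 44.33, 9.45, 0.087]
```

>>> play_rows:
  rows:
    - [[0.0,0.1,-0.06,6,11,2.4,0.087],[0.017,0.2,-0.12,12,22,4.7,0.087],[0.035,0.28,-0.18,17,33,7,0.087],[0.0693,0.3768,-0.2409,22.8,44.33,9.45,0.087],[0.0693,0.3768,-0.2409,22.8,44.33,9.45,0.087],[0.0693,0.3768,-0.2409,22.8,44.33,9.45,0.087],[0.0693,0.3768,-0.2409,22.8,44.33,9.45,0.087],[0.0693,0.3768,-0.2409,22.8,44.33,9.45,0.087],[0.0693,0.3768,-0.2409,22.8,44.33,9.45,0.087],[0.0693,0.3768,-0.2409,22.8,44.33,9.45,0.087],[0.0693,0.3768,-0.2409,22.8,44.33,9.45,0.087],[0.0693,0.3768,-0.2409,22.8,44.33,9.45,0.087]]

```text
time_s: 2.0
position: [0.5048, -0.1878, 0.1533]
tcp_rot: [[-0.014, 1.0, 0.015], [0.706, 0.021, -0.708], [-0.708, 0.001, -0.706]]
force: [-0.7, -0.2, 0.2]
opening: 1.004
```

```bash
cat > snap.py <<'E'
from h import *
import sys
np.set_printoptions(suppress=True,precision=4)
s=read_state(); print(s['time_s'],s['joint_positions'].round(1),s['position'],s['force'].round(2),s['opening'])
print(s['tcp_rot'].round(3).tolist())
k=sys.argv[1]
a=cam("top")['pixels'][200:400,190:470]; b=cam("side")['pixels'][60:400,220:500]
a=cv2.resize(a,None,fx=1.42,fy=1.42,interpolation=2); b=cv2.resize(b,None,fx=1.42,fy=1.42,interpolation=2)
h=max(len(a),len(b)); a=np.vstack([a,np.zeros((h-len(a),a.shape[1],3),np.uint8)])
cv2.imwrite(f"pics/{k}.png",np.hstack([b,a])[:,:,::-1])
E
python3 snap.py pre
```

```text
2.0 [-48.2  43.3  85.   27.4  88.9  30.7] [ 0.5048 -0.1878  0.1533] [-0.68 -0.24  0.24] 1.0042055925829898
[[-0.014, 1.0, 0.015], [0.706, 0.021, -0.708], [-0.708, 0.001, -0.706]]
```

View pics/pre.png

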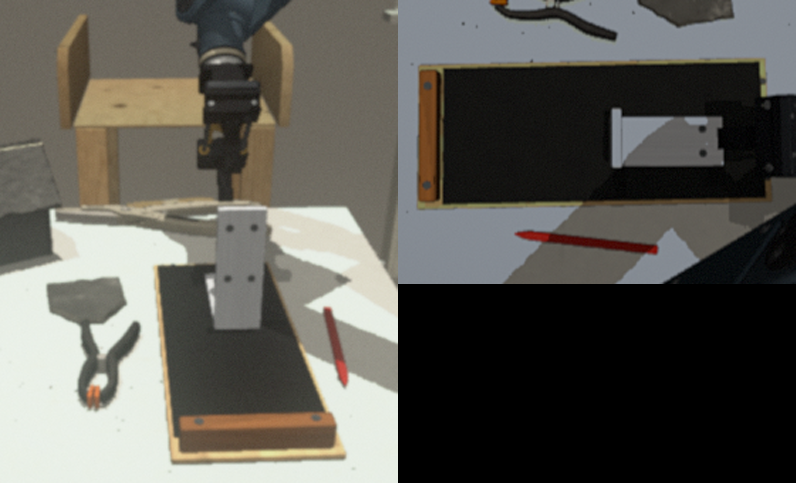

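>>> play_rows:
  rows:
    - [[0.025,0,0,0,0,0,0.087],[0.05,0,0,0,0,0,0.087],[0.075,0,0,0,0,0,0.087],[0.095,0,0,0,0,0,0.087],[0.108,0,0,0,0,0,0.087],[0.115,0,0,0,0,0,0.087],[0.115,0,0,0,0,0,0.087],[0.115,0,0,0,0,0,0.087]]

```text
time_s: 2.9
position: [0.5035, -0.1064, 0.0722]
tcp_rot: [[-0.013, 1.0, 0.015], [0.706, 0.02, -0.708], [-0.708, 0.001, -0.706]]
force: [-0.1, -0.2, -0.6]
opening: 1.0
```

```bash
python3 snap.py near
```

```text
2.9 [-43.   48.1  93.6  31.6  75.4  27.2] [ 0.5035 -0.1064  0.0722] [-0.05 -0.16 -0.57] 0.9995639285671883
[[-0.013, 1.0, 0.015], [0.706, 0.02, -0.708], [-0.708, 0.001, -0.706]]
```

View pics/near.png

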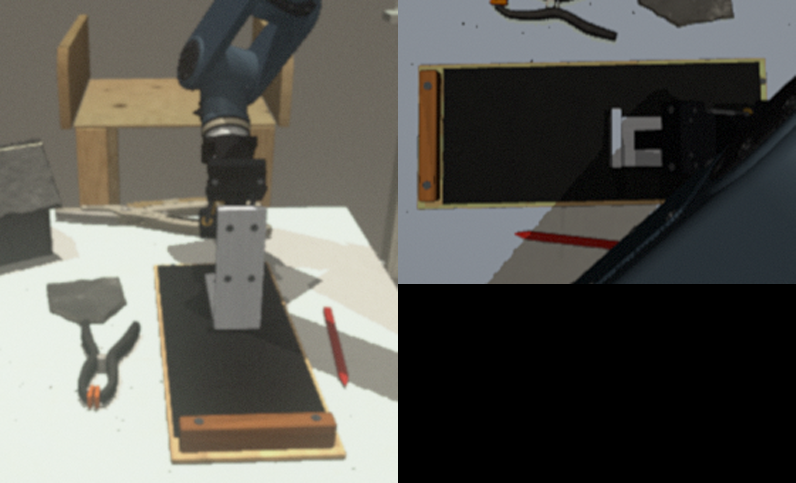

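>>> play_rows:
  rows:
    - [[0.003,0,0,0,0,0,0.087],[0.006,0,0,0,0,0,0.087],[0.008,0,0,0,0,0,0.087],[0.01,0,0,0,0,0,0.087],[0.012,0,0,0,0,0,0.087],[0.012,0,0,0,0,0,0.087]]

```text
time_s: 3.6
position: [0.5026, -0.0964, 0.0633]
tcp_rot: [[-0.015, 1.0, 0.015], [0.707, 0.021, -0.707], [-0.707, -0.0, -0.708]]
force: [-0.5, 1.2, 0.8]
opening: 1.001
```

>>> play_rows:
  rows:
    - [[0.001,0,0,0,0,0,0.087],[0.002,0,0,0,0,0,0.087],[0.003,0,0,0,0,0,0.087],[0.003,0,0,0,0,0,0.087]]

```text
time_s: 4.0
position: [0.5027, -0.0946, 0.0613]
tcp_rot: [[-0.015, 1.0, 0.015], [0.707, 0.021, -0.707], [-0.707, -0.0, -0.707]]
force: [0.1, -0.6, -0.2]
opening: 1.0
```

>>> play_rows:
  rows:
    - [[0.001,0,0,0,0,0,0.087],[0.002,0,0,0,0,0,0.087],[0.002,0,0,0,0,0,0.087]]

```text
time_s: 4.3
position: [0.5027, -0.0931, 0.0599]
tcp_rot: [[-0.015, 1.0, 0.015], [0.707, 0.021, -0.707], [-0.707, -0.0, -0.707]]
force: [-0.1, 0.7, 0.7]
opening: 0.999
```

>>> play_rows:
  rows:
    - [[0.001,0,0,0,0,0,0.087],[0.002,0,0,0,0,0,0.087],[0.002,0,0,0,0,0,0.087]]

```text
time_s: 4.6
position: [0.5026, -0.0917, 0.0585]
tcp_rot: [[-0.015, 1.0, 0.015], [0.707, 0.021, -0.707], [-0.707, -0.0, -0.707]]
force: [-0.2, -0.3, 0.3]
opening: 1.002
```

```bash
python3 snap.py c1
```

```text
4.6 [-42.   49.2  94.8  32.5  73.3  26.5] [ 0.5026 -0.0917  0.0585] [-0.19 -0.31  0.31] 1.0022678417137154
[[-0.015, 1.0, 0.015], [0.707, 0.021, -0.707], [-0.707, -0.0, -0.707]]
```

View pics/c1.png

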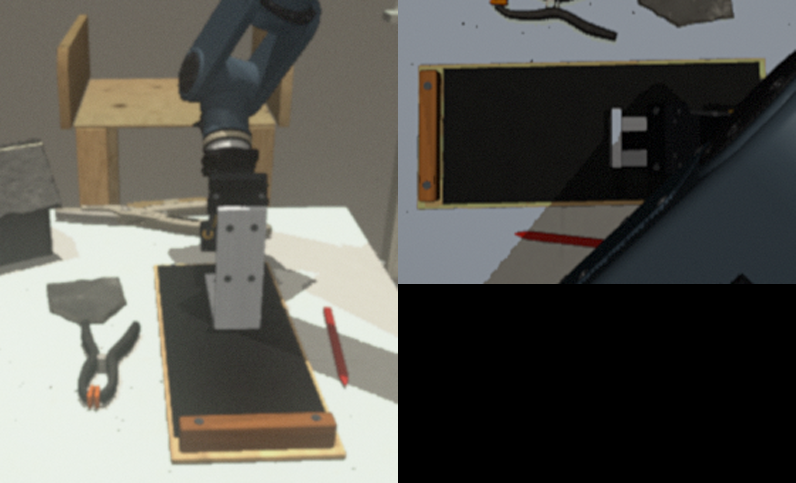

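>>> play_rows:
  rows:
    - [[0.001,0,0,0,0,0,0.087],[0.002,0,0,0,0,0,0.087],[0.003,0,0,0,0,0,0.087],[0.003,0,0,0,0,0,0.087]]

```text
time_s: 5.1
position: [0.5027, -0.09, 0.0565]
tcp_rot: [[-0.015, 1.0, 0.015], [0.707, 0.021, -0.707], [-0.707, 0.0, -0.707]]
force: [-0.6, -0.8, 0.4]
opening: 1.0
```

>>> play_rows:
  rows:
    - [[0.001,0,0,0,0,0,0.087],[0.002,0,0,0,0,0,0.087],[0.002,0,0,0,0,0,0.087]]

```text
time_s: 5.4
position: [0.5028, -0.0898, 0.0562]
tcp_rot: [[-0.014, 1.0, 0.016], [0.706, 0.021, -0.708], [-0.708, 0.001, -0.707]]
force: [-2.9, -6.1, 10.1]
opening: 0.999
```

>>> play_rows:
  rows:
    - [[0.001,0,0,0,0,0,0.087],[0.002,0,0,0,0,0,0.087],[0.002,0,0,0,0,0,0.087]]

```text
time_s: 5.7
position: [0.5029, -0.0895, 0.056]
tcp_rot: [[-0.013, 1.0, 0.016], [0.706, 0.021, -0.708], [-0.708, 0.002, -0.706]]
force: [-4.8, -11.6, 17.5]
opening: 1.004
```

>>> play_rows:
  rows:
    - [[-0.002,0,0,0,0,0,0.087],[-0.004,0,0,0,0,0,0.087],[-0.004,0,0,0,0,0,0.087]]

```text
time_s: 6.0
position: [0.5028, -0.0898, 0.0564]
tcp_rot: [[-0.014, 1.0, 0.015], [0.707, 0.021, -0.707], [-0.707, 0.0, -0.707]]
force: [0.1, -2.4, 2.7]
opening: 1.0
```

>>> play_rows:
  rows:
    - [[0.0,0,-0.0023,0,-2,0,0.087],[0.0002,0,-0.0046,0,-4,0,0.087],[0.0004,0,-0.0069,0,-6,0,0.087],[0.0006,0,-0.0092,0,-8,0,0.087],[0.001,0,-0.0114,0,-10,0,0.087],[0.0014,0,-0.0137,0,-12,0,0.087],[0.0014,0,-0.0137,0,-12,0,0.087]]

```text
time_s: 6.7
position: [0.5024, -0.0777, 0.0658]
tcp_rot: [[-0.012, 1.0, 0.019], [0.544, 0.023, -0.839], [-0.839, 0.001, -0.544]]
force: [-0.1, -0.6, 0.3]
opening: 0.996
```

```bash
python3 snap.py t12
```

```text
6.7 [-37.1  43.2  99.3  28.7  62.6  32.4] [ 0.5024 -0.0777  0.0658] [-0.06 -0.63  0.32] 0.9958342959667499
[[-0.012, 1.0, 0.019], [0.544, 0.023, -0.839], [-0.839, 0.001, -0.544]]
```

View pics/t12.png

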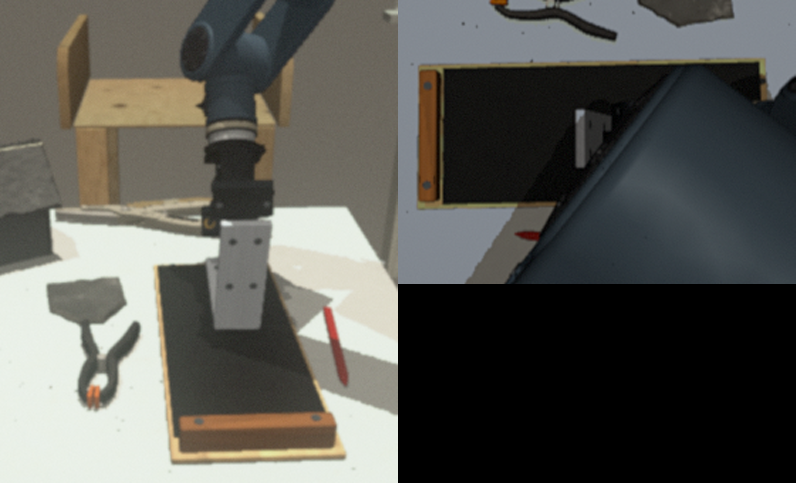

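>>> play_rows:
  rows:
    - [[0.0,0,-0.0023,0,-2,0,0.087],[0.0002,0,-0.0046,0,-4,0,0.087],[0.0004,0,-0.0069,0,-6,0,0.087],[0.0006,0,-0.0092,0,-8,0,0.087],[0.001,0,-0.0114,0,-10,0,0.087],[0.0014,0,-0.0137,0,-12,0,0.087],[0.0014,0,-0.0137,0,-12,0,0.087]]

```text
time_s: 7.5
position: [0.5016, -0.065, 0.072]
tcp_rot: [[-0.009, 1.0, 0.022], [0.358, 0.023, -0.933], [-0.934, -0.0, -0.358]]
force: [-0.2, -0.1, 1.3]
opening: 0.996
```

>>> play_rows:
  rows:
    - [[0.0,0,-0.0017,0,-1.5,0,0.087],[0.0001,0,-0.0034,0,-3,0,0.087],[0.0002,0,-0.0052,0,-4.5,0,0.087],[0.0004,0,-0.0069,0,-6,0,0.087],[0.0006,0,-0.0086,0,-7.5,0,0.087],[0.0008,0,-0.0103,0,-9,0,0.087],[0.0011,0,-0.012,0,-10.5,0,0.087],[0.0014,0,-0.0137,0,-12,0,0.087],[0.0014,0,-0.0137,0,-12,0,0.087]]

```text
time_s: 8.4
position: [0.5015, -0.0523, 0.0751]
tcp_rot: [[-0.004, 1.0, 0.022], [0.156, 0.022, -0.987], [-0.988, -0.0, -0.156]]
force: [0.2, 0.0, -0.1]
opening: 1.0
```

```bash
python3 snap.py t36
```

```text
8.4 [-23.8  35.5 105.3  11.8  43.6  56. ] [ 0.5015 -0.0523  0.0751] [ 0.22  0.05 -0.14] 0.9996595231960763
[[-0.004, 1.0, 0.022], [0.156, 0.022, -0.987], [-0.988, -0.0, -0.156]]
```

View pics/t36.png

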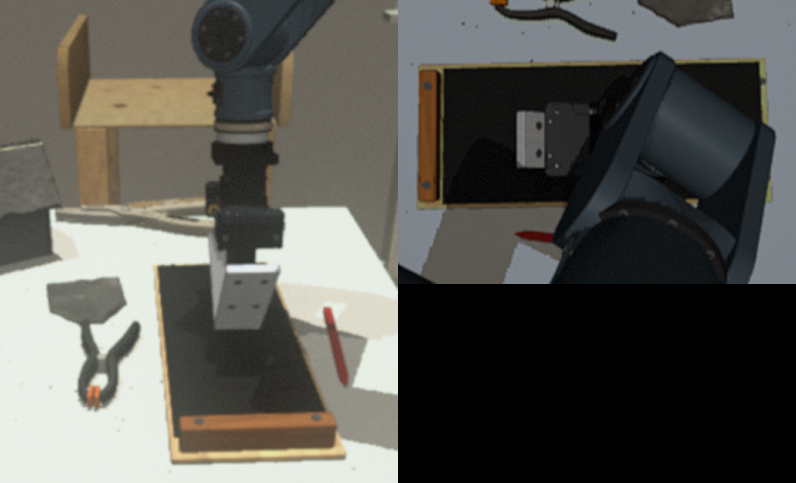

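>>> play_rows:
  rows:
    - [[0.0,0,-0.0017,0,-1.5,0,0.087],[0.0001,0,-0.0034,0,-3,0,0.087],[0.0002,0,-0.0052,0,-4.5,0,0.087],[0.0004,0,-0.0069,0,-6,0,0.087],[0.0006,0,-0.0086,0,-7.5,0,0.087],[0.0008,0,-0.0103,0,-9,0,0.087],[0.0011,0,-0.012,0,-10.5,0,0.087],[0.0014,0,-0.0137,0,-12,0,0.087],[0.0014,0,-0.0137,0,-12,0,0.087]]

```text
time_s: 9.4
position: [0.5015, -0.0393, 0.0757]
tcp_rot: [[0.001, 1.0, 0.022], [-0.052, 0.022, -0.998], [-0.999, -0.0, 0.052]]
force: [0.3, 0.9, -0.2]
opening: 1.0
```

>>> play_rows:
  rows:
    - [[0.0,0,-0.0017,0,-1.5,0,0.087],[0.0001,0,-0.0034,0,-3,0,0.087],[0.0002,0,-0.0052,0,-4.5,0,0.087],[0.0004,0,-0.0069,0,-6,0,0.087],[0.0006,0,-0.0086,0,-7.5,0,0.087],[0.0008,0,-0.0103,0,-9,0,0.087],[0.0011,0,-0.012,0,-10.5,0,0.087],[0.0014,0,-0.0137,0,-12,0,0.087],[0.0014,0,-0.0137,0,-12,0,0.087]]

```text
time_s: 10.3
position: [0.5014, -0.0258, 0.0735]
tcp_rot: [[0.005, 1.0, 0.021], [-0.258, 0.022, -0.966], [-0.966, -0.0, 0.258]]
force: [-0.3, 1.8, 1.7]
opening: 0.997
```

```bash
python3 snap.py t60
```

```text
10.3 [ -6.7  36.  107.  -24.8  37.6 101.9] [ 0.5014 -0.0258  0.0735] [-0.32  1.84  1.71] 0.997379955776905
[[0.005, 1.0, 0.021], [-0.258, 0.022, -0.966], [-0.966, -0.0, 0.258]]
```

View pics/t60.png

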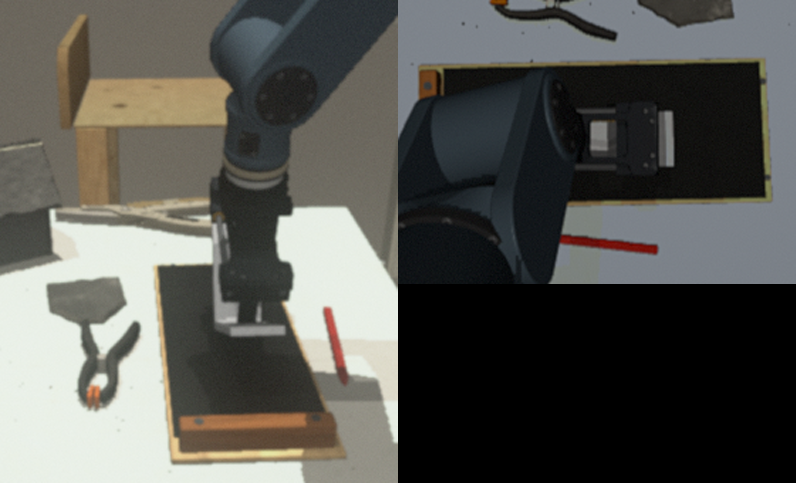

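>>> play_rows:
  rows:
    - [[0.0,0,-0.0017,0,-1.5,0,0.087],[0.0001,0,-0.0034,0,-3,0,0.087],[0.0002,0,-0.0052,0,-4.5,0,0.087],[0.0004,0,-0.0069,0,-6,0,0.087],[0.0006,0,-0.0086,0,-7.5,0,0.087],[0.0008,0,-0.0103,0,-9,0,0.087],[0.0011,0,-0.012,0,-10.5,0,0.087],[0.0014,0,-0.0137,0,-12,0,0.087],[0.0014,0,-0.0137,0,-12,0,0.087]]

```text
time_s: 11.3
position: [0.5011, -0.013, 0.0685]
tcp_rot: [[0.009, 1.0, 0.019], [-0.453, 0.021, -0.891], [-0.891, -0.001, 0.453]]
force: [-0.8, 0.7, 0.5]
opening: 1.002
```

>>> play_rows:
  rows:
    - [[0.0,0,-0.0011,0,-1,0,0.087],[0.0,0,-0.0023,0,-2,0,0.087],[0.0001,0,-0.0034,0,-3,0,0.087],[0.0002,0,-0.0046,0,-4,0,0.087],[0.0003,0,-0.0057,0,-5,0,0.087],[0.0004,0,-0.0069,0,-6,0,0.087],[0.0005,0,-0.008,0,-7,0,0.087],[0.0006,0,-0.0092,0,-8,0,0.087],[0.0008,0,-0.0103,0,-9,0,0.087],[0.0008,0,-0.0103,0,-9,0,0.087]]

```text
time_s: 12.3
position: [0.5008, -0.0041, 0.0631]
tcp_rot: [[0.012, 1.0, 0.018], [-0.588, 0.022, -0.808], [-0.808, -0.001, 0.589]]
force: [-0.6, 2.6, 0.2]
opening: 0.994
```

```bash
python3 snap.py t81
```

```text
12.3 [  7.3  43.3 104.5 -50.4  49.4 135.7] [ 0.5008 -0.0041  0.0631] [-0.55  2.63  0.16] 0.9939824359247384
[[0.012, 1.0, 0.018], [-0.588, 0.022, -0.808], [-0.808, -0.001, 0.589]]
```

View pics/t81.png

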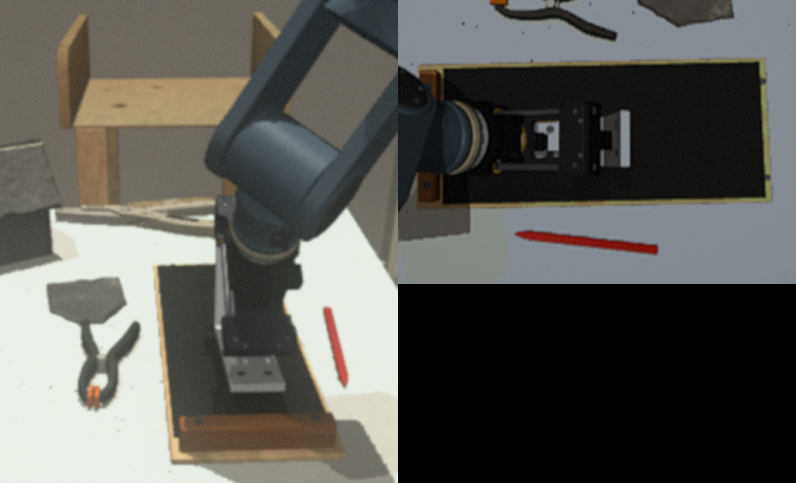

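>>> play_rows:
  rows:
    - [[0.0,0,-0.0009,0,-0.8,0,0.087],[0.0,0,-0.0018,0,-1.6,0,0.087],[0.0,0,-0.0028,0,-2.4,0,0.087],[0.0001,0,-0.0037,0,-3.2,0,0.087],[0.0002,0,-0.0046,0,-4,0,0.087],[0.0002,0,-0.0055,0,-4.8,0,0.087],[0.0003,0,-0.0064,0,-5.6,0,0.087],[0.0004,0,-0.0073,0,-6.4,0,0.087],[0.0005,0,-0.0083,0,-7.2,0,0.087],[0.0006,0,-0.0092,0,-8,0,0.087],[0.0008,0,-0.0103,0,-9,0,0.087],[0.0008,0,-0.0103,0,-9,0,0.087]]

```text
time_s: 13.6
position: [0.5007, 0.0033, 0.0566]
tcp_rot: [[0.015, 1.0, 0.016], [-0.708, 0.021, -0.706], [-0.706, -0.001, 0.708]]
force: [-0.6, 0.2, -0.3]
opening: 1.002
```

```bash
python3 snap.py t90
```

```text
13.6 [ 12.1  47.8 102.4 -56.2  56.9 144.4] [0.5007 0.0033 0.0566] [-0.57  0.2  -0.34] 1.0021197545933553
[[0.015, 1.0, 0.016], [-0.708, 0.021, -0.706], [-0.706, -0.001, 0.708]]
```

View pics/t90.png

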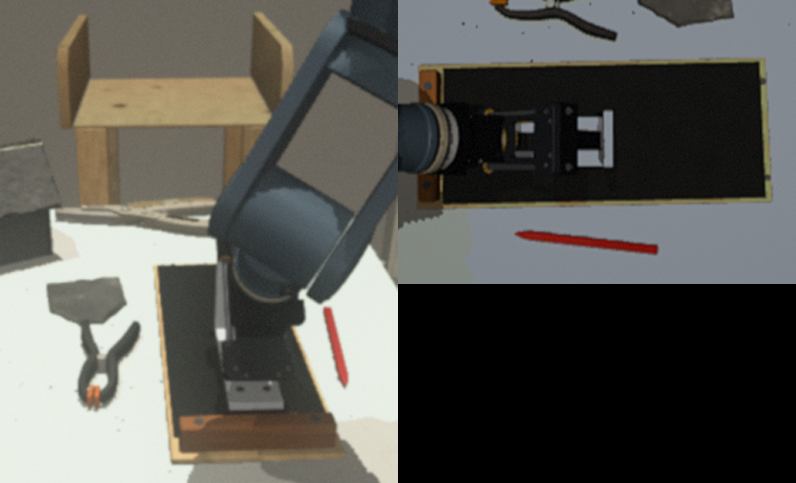

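>>> play_rows:
  rows:
    - [[-0.002,0,0,0,0,0,0.087],[-0.004,0,0,0,0,0,0.087],[-0.008,0,0,0,0,0,0.087],[-0.02,0,0,0,0,0,0.087],[-0.045,0,0,0,0,0,0.087],[-0.08,0,0,0,0,0,0.087],[-0.12,0,0,0,0,0,0.087],[-0.15,0,0,0,0,0,0.087],[-0.15,0,0,0,0,0,0.087],[-0.15,0,0,0,0,0,0.087]]

```text
time_s: 14.7
position: [0.4983, 0.1101, 0.1633]
tcp_rot: [[0.016, 1.0, 0.015], [-0.706, 0.022, -0.708], [-0.708, 0.001, 0.706]]
force: [-0.4, -0.2, 0.8]
opening: 1.0
```

```bash
python3 snap.py ret; python3 - <<'E'
from h import *
s=read_state()
c,sn=np.cos(bo[2]),np.sin(bo[2]); bx=np.array([c,sn,0]); by=np.array([-sn,c,0])
def push(b):
    b=np.radians(b); x=-np.cos(b)*Z+np.sin(b)*bx; z=-by; return np.c_[x,np.cross(z,x),z]
p=np.array([.5,-.03,.30]); print(row(p,push(0),.03).tolist())
E
```

```text
14.7 [ 22.6  39.2  93.7 -43.5  72.9 134.6] [0.4983 0.1101 0.1633] [-0.42 -0.2   0.82] 0.9997063452762782
[[0.016, 1.0, 0.015], [-0.706, 0.022, -0.708], [-0.708, 0.001, 0.706]]
[0.0007, -0.0006, 0.1956, -86.05, 34.81, 35.78, 0.03]
```

View pics/ret.png

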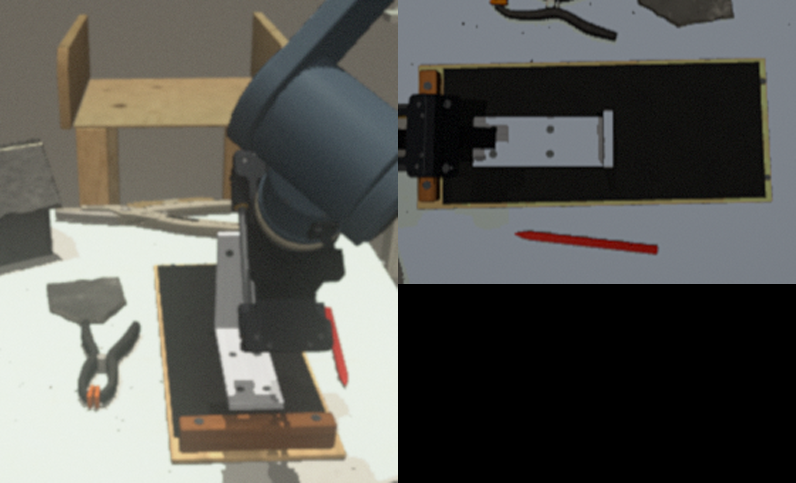

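>>> play_rows:
  rows:
    - [[0.0,0,0.04,-10,4,4,0.03],[0.0,0,0.08,-18,7.3,7.5,0.03],[0.0,0,0.12,-26,10.5,10.8,0.03],[0.0,0,0.16,-34,13.8,14.1,0.03],[0.0,0,0.1956,-42,17,17.5,0.03],[0.0,0,0.1956,-50,20,20.8,0.03],[0.0,0,0.1956,-58,23.5,24,0.03],[0.0,0,0.1956,-66,26.7,27.4,0.03],[0.0,0,0.1956,-74,30,30.8,0.03],[0.0,0,0.1956,-82,33.2,34,0.03],[0.0,0,0.1956,-86.05,34.81,35.78,0.03],[0.0,0,0.1956,-86.05,34.81,35.78,0.03]]

```text
time_s: 16.0
position: [0.4998, -0.0297, 0.2998]
tcp_rot: [[0.034, 0.048, 0.998], [-0.035, 0.998, -0.047], [-0.999, -0.034, 0.036]]
force: [0.6, -0.8, -0.1]
opening: 0.343
```

```bash
python3 snap.py up; python3 - <<'E'
from h import *
c,s=cam("top"),cam("side"); 
for n,c in (("top",c),("side",s)):
    im=c['pixels']
    x0,y0,x1,y1=(195,235,465,355) if n=="top" else (315,190,475,390)
    f=800/(x1-x0) if n=="top" else 3
    cv2.imwrite(f"pics/{n}lay.png",cv2.resize(im[y0:y1,x0:x1,::-1],None,fx=f,fy=f,interpolation=2))
E
```

```text
16.0 [-15.3  14.4  95.2  -1.5  68.  -12. ] [ 0.4998 -0.0297  0.2998] [ 0.55 -0.77 -0.14] 0.3433252427968603
[[0.034, 0.048, 0.998], [-0.035, 0.998, -0.047], [-0.999, -0.034, 0.036]]
```

View pics/toplay.png

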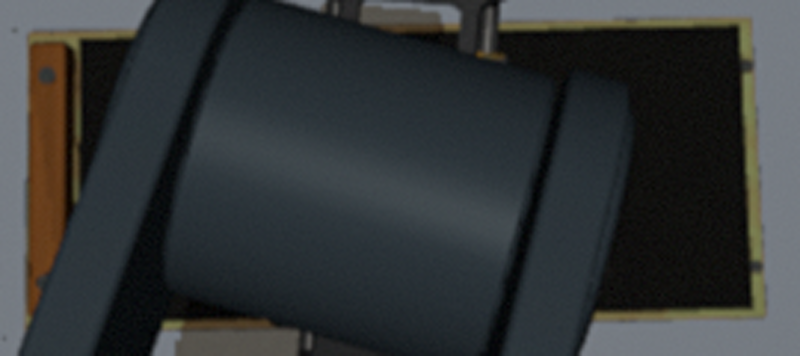

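View pics/sidelay.png

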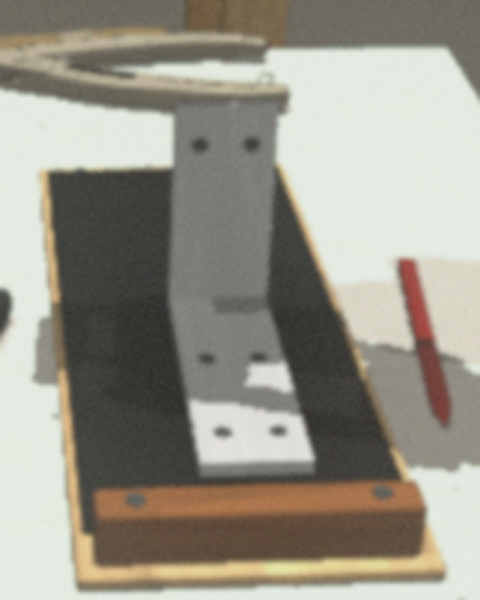

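```bash
cat >> h.py <<'E'
def boardrel(q):
    d=q[:2]-bo[:2]; c,s=np.cos(bo[2]),np.sin(bo[2]); return c*d[0]+s*d[1],-s*d[0]+c*d[1],np.degrees(q[2]-bo[2])
bbx=np.array([np.cos(bo[2]),np.sin(bo[2]),0]); bby=np.array([-bbx[1],bbx[0],0])
def push(b,yaw=0):
    y=bo[2]+np.radians(yaw); ax=np.array([np.cos(y),np.sin(y),0]); ay=np.array([-ax[1],ax[0],0])
    b=np.radians(b); x=-np.cos(b)*Z+np.sin(b)*ax; return np.c_[x,np.cross(-ay,x),-ay]
E
python3 - <<'E'
from h import *
cs=cam("side"); fs=lambda x:np.array([315,190])+(np.array(x)+.5)/3-.5
P=np.array([[.17,-.03,.01],[.17,.03,.01],[.17,-.03,0],[.17,.03,0],[.01,-.03,.14],[.01,.03,.14],[.01,-.03,.01],[.01,.03,.01]])
uv=fs([[198,464],[313,460],[200,477],[316,472],[174,102],[277,100],[170,299],[268,301]])
q,f=fit([(cs,P,uv)],.01,br); print(q[:2],np.degrees(q[2]),f.round(1).tolist(),boardrel(q))
np.save("lay.npy",q)
ay=np.array([-np.sin(q[2]),np.cos(q[2]),0]); ax=np.array([ay[1],-ay[0],0])
# target: behind foot, 45 deg tilt, 60mm behind
R=push(45); p0=np.r_[q[:2],0]
print("via",row(p0-.13*bbx+.25*Z,R,.03).tolist())
print("behind",p0-.05*bbx+.03*Z, "world R",R.round(3).tolist())
E
```

```text
[ 0.50219619 -0.04366652] 91.53603016607389 [[0.5, -0.9], [0.7, -0.3], [-0.4, -0.0], [-0.7, 0.9], [0.3, 1.1], [0.7, 1.1], [-0.5, -0.1], [-0.5, -1.4]] (np.float64(-0.020597672090161872), np.float64(0.01113065846194032), np.float64(-0.8972129807371158))
via [0.0557, -0.1419, 0.0133, -4.44, 4.2, 47.17, 0.03]
behind [ 0.50431896 -0.09362143  0.03      ] world R [[-0.03, -0.03, 0.999], [0.706, 0.706, 0.042], [-0.707, 0.707, -0.0]]
```

>>> play_rows:
  rows:
    - [[0.01,-0.05,0.003,-0.8,0.8,8,0.03],[0.02,-0.09,0.006,-1.5,1.5,16,0.03],[0.04,-0.1419,0.01,-2.3,2.2,24,0.03],[0.0557,-0.1419,0.0133,-3,3,32,0.03],[0.0557,-0.1419,0.0133,-3.8,3.6,40,0.03],[0.0557,-0.1419,0.0133,-4.44,4.2,47.17,0.03],[0.0557,-0.1419,0.0133,-4.44,4.2,47.17,0.03],[0.0557,-0.1419,0.0133,-4.44,4.2,47.17,0.03],[0.0557,-0.1419,0.0133,-4.44,4.2,47.17,0.03]]

```text
time_s: 17.15
position: [0.5095, -0.1718, 0.252]
tcp_rot: [[-0.032, -0.035, 0.999], [0.705, 0.708, 0.047], [-0.709, 0.705, 0.002]]
force: [-0.0, -0.2, -0.0]
opening: 0.341
```

```bash
python3 - <<'E'
from h import *
q=np.load("lay.npy"); s=read_state(); print(s['time_s'],s['position'],s['joint_positions'].round(1),s['opening'])
p=np.r_[q[:2],0]
print(row(p-.045*bbx+.032*Z,push(45),.03).tolist())
E
```

```text
17.15 [ 0.50945166 -0.1718487   0.25203295] [-46.6  35.8  81.8  27.8  98.3 -54.3] 0.34107708149031296
[0.2148, -0.0961, -0.0019, 0.28, -0.1, 0.14, 0.03]
```

>>> play_rows:
  rows:
    - [[0.035,-0.015,0,0,0,0,0.03],[0.07,-0.03,0,0,0,0,0.03],[0.105,-0.046,0,0,0,0,0.03],[0.14,-0.063,0,0,0,0,0.03],[0.175,-0.08,-0.0019,0.3,-0.1,0.1,0.03],[0.2,-0.092,-0.0019,0.3,-0.1,0.1,0.03],[0.219,-0.101,-0.0019,0.3,-0.1,0.1,0.03],[0.219,-0.101,-0.0019,0.3,-0.1,0.1,0.03],[0.219,-0.101,-0.0019,0.3,-0.1,0.1,0.03]]

```text
time_s: 18.05
position: [0.5049, -0.0895, 0.0262]
tcp_rot: [[-0.029, -0.031, 0.999], [0.706, 0.706, 0.043], [-0.707, 0.707, 0.001]]
force: [-0.1, -0.8, 0.0]
opening: 0.341
```

```bash
python3 snap.py beh
```

```text
18.05 [-41.4  52.5  94.   32.6  71.3 -65.3] [ 0.5049 -0.0895  0.0262] [-0.08 -0.76  0.05] 0.3408995060908222
[[-0.029, -0.031, 0.999], [0.706, 0.706, 0.043], [-0.707, 0.707, 0.001]]
```

View pics/beh.png

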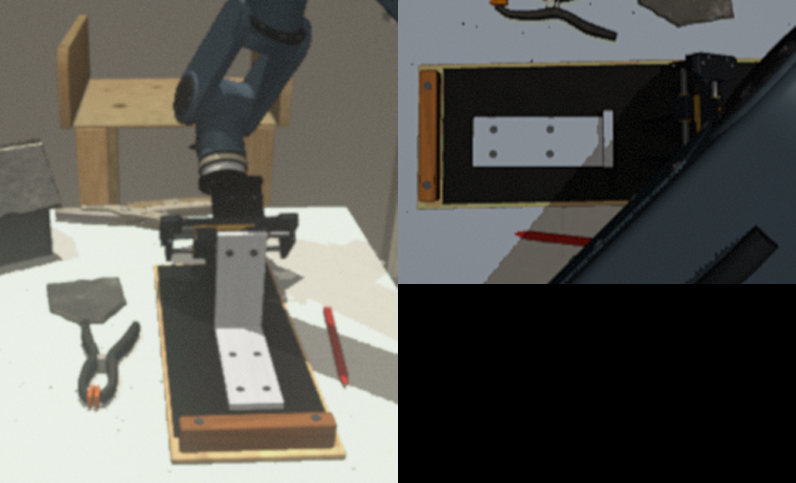

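>>> play_rows:
  rows:
    - [[0.0106,0.0106,0,0,0,0,0.03],[0.0198,0.0198,0,0,0,0,0.03],[0.024,0.024,0,0,0,0,0.03],[0.0255,0.0255,0,0,0,0,0.03],[0.0265,0.0265,0,0,0,0,0.03],[0.0275,0.0275,0,0,0,0,0.03],[0.0285,0.0285,0,0,0,0,0.03],[0.03,0.03,0,0,0,0,0.03],[0.0315,0.0315,0,0,0,0,0.03],[0.033,0.033,0,0,0,0,0.03],[0.0345,0.0345,0,0,0,0,0.03],[0.036,0.036,0,0,0,0,0.03]]

```text
time_s: 19.35
position: [0.5022, -0.0389, 0.0248]
tcp_rot: [[-0.029, -0.029, 0.999], [0.708, 0.705, 0.041], [-0.706, 0.708, -0.0]]
force: [0.2, -3.0, 0.9]
opening: 0.347
```

```bash
python3 snap.py p1
```

```text
19.35 [-37.7  51.9  98.   35.9  67.5 -65.5] [ 0.5022 -0.0389  0.0248] [ 0.17 -2.98  0.94] 0.3466060278888538
[[-0.029, -0.029, 0.999], [0.708, 0.705, 0.041], [-0.706, 0.708, -0.0]]
```

View pics/p1.png

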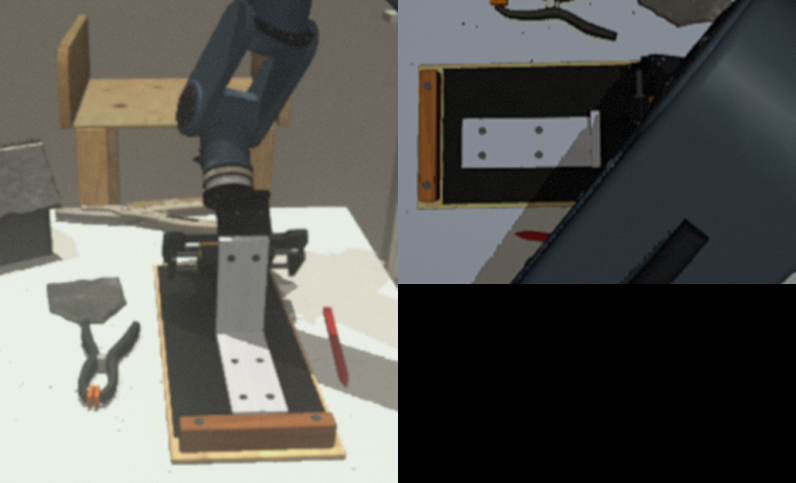

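>>> play_rows:
  rows:
    - [[0.0015,0.0015,0,0,0,0,0.03],[0.003,0.003,0,0,0,0,0.03],[0.0045,0.0045,0,0,0,0,0.03],[0.006,0.006,0,0,0,0,0.03],[0.0075,0.0075,0,0,0,0,0.03],[0.009,0.009,0,0,0,0,0.03],[0.0105,0.0105,0,0,0,0,0.03],[0.012,0.012,0,0,0,0,0.03],[0.0135,0.0135,0,0,0,0,0.03],[0.015,0.015,0,0,0,0,0.03],[0.016,0.016,0,0,0,0,0.03],[0.017,0.017,0,0,0,0,0.03]]

```text
time_s: 20.65
position: [0.5012, -0.015, 0.025]
tcp_rot: [[-0.029, -0.029, 0.999], [0.708, 0.705, 0.041], [-0.706, 0.708, -0.0]]
force: [0.6, -2.5, -0.4]
opening: 0.342
```

```bash
python3 snap.py p2; python3 - <<'E'
from h import *
for n in ("top","side"):
    im=cam(n)['pixels']
    x0,y0,x1,y1=(195,235,465,355) if n=="top" else (315,190,475,390)
    f=800/(x1-x0) if n=="top" else 3
    cv2.imwrite(f"pics/{n}p2.png",cv2.resize(im[y0:y1,x0:x1,::-1],None,fx=f,fy=f,interpolation=2))
E
```

```text
20.65 [-35.8  51.7  99.7  37.6  65.8 -65.6] [ 0.5012 -0.015   0.025 ] [ 0.55 -2.49 -0.41] 0.34224682995987094
[[-0.029, -0.029, 0.999], [0.708, 0.705, 0.041], [-0.706, 0.708, -0.0]]
```

View pics/topp2.png

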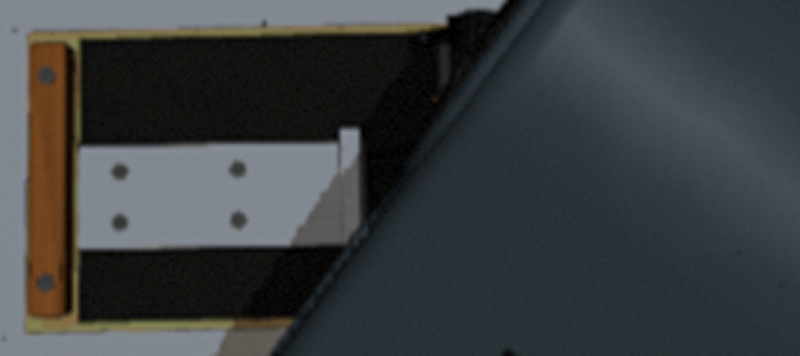

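View pics/sidep2.png

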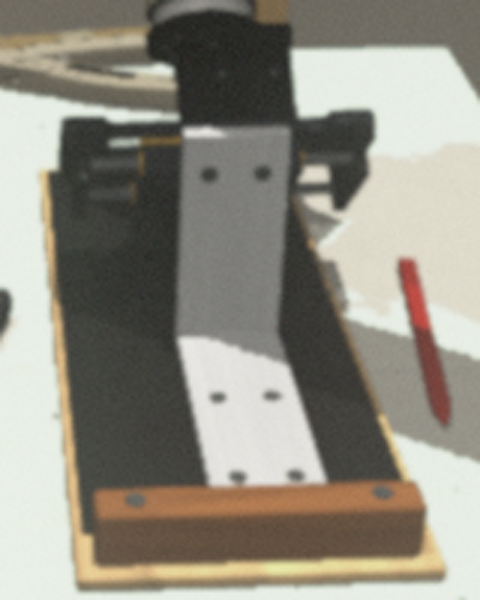

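>>> play_rows:
  rows:
    - [[0.0007,0.0007,0,0,0,0,0.03],[0.0014,0.0014,0,0,0,0,0.03],[0.0021,0.0021,0,0,0,0,0.03],[0.0028,0.0028,0,0,0,0,0.03],[0.0028,0.0028,0,0,0,0,0.03]]

```text
time_s: 21.35
position: [0.5011, -0.0111, 0.025]
tcp_rot: [[-0.029, -0.029, 0.999], [0.708, 0.705, 0.041], [-0.706, 0.708, -0.0]]
force: [-0.1, -2.7, 0.3]
opening: 0.346
```

>>> play_rows:
  rows:
    - [[0.0007,0.0007,0,0,0,0,0.03],[0.0014,0.0014,0,0,0,0,0.03],[0.0014,0.0014,0,0,0,0,0.03]]

```text
time_s: 21.65
position: [0.5014, -0.0107, 0.0248]
tcp_rot: [[-0.028, -0.03, 0.999], [0.706, 0.707, 0.041], [-0.708, 0.706, 0.001]]
force: [-1.0, -7.0, 1.1]
opening: 0.343
```

>>> play_rows:
  rows:
    - [[0.0007,0.0007,0,0,0,0,0.03],[0.0014,0.0014,0,0,0,0,0.03],[0.0014,0.0014,0,0,0,0,0.03]]

```text
time_s: 21.95
position: [0.5016, -0.0104, 0.0247]
tcp_rot: [[-0.028, -0.031, 0.999], [0.704, 0.709, 0.042], [-0.71, 0.704, 0.002]]
force: [-2.7, -12.7, 3.7]
opening: 0.345
```

```bash
python3 snap.py p3; python3 - <<'E'
from h import *
for n in ("top","side"):
    im=cam(n)['pixels']
    x0,y0,x1,y1=(195,235,330,355) if n=="top" else (315,290,475,390)
    f=790/(x1-x0)*.85
    cv2.imwrite(f"pics/{n}p3.png",cv2.convertScaleAbs(cv2.resize(im[y0:y1,x0:x1,::-1],None,fx=f,fy=f,interpolation=2),alpha=1.3))
E
```

```text
21.95 [-35.3  51.5 100.1  37.9  65.2 -65.6] [ 0.5016 -0.0104  0.0247] [ -2.7  -12.7    3.68] 0.3446143084310631
[[-0.028, -0.031, 0.999], [0.704, 0.709, 0.042], [-0.71, 0.704, 0.002]]
```

View pics/topp3.png

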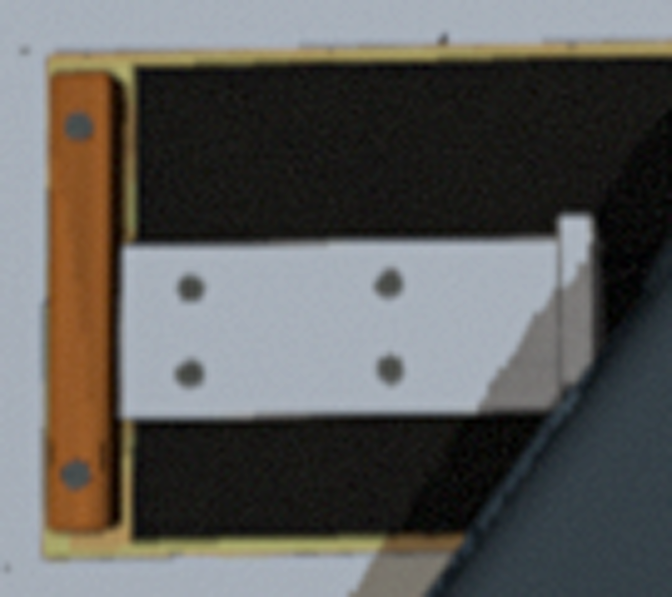

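View pics/sidep3.png

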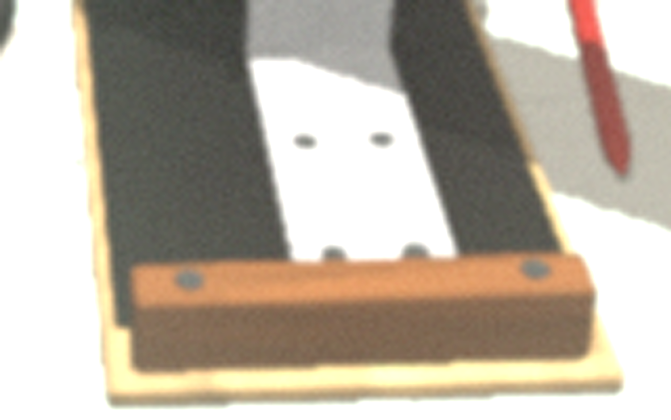

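>>> play_rows:
  rows:
    - [[0.0007,0.0007,0,0,0,0,0.03],[0.0014,0.0014,0,0,0,0,0.03],[0.0014,0.0014,0,0,0,0,0.03],[0.0014,0.0014,0,0,0,0,0.03]]

```text
time_s: 22.55
position: [0.5017, -0.0101, 0.0246]
tcp_rot: [[-0.027, -0.032, 0.999], [0.702, 0.711, 0.042], [-0.712, 0.702, 0.003]]
force: [-4.6, -19.9, 6.6]
opening: 0.346
```

>>> play_rows:
  rows:
    - [[-0.001,-0.001,0,0,0,0,0.03],[-0.002,-0.002,0,0,0,0,0.03],[-0.003,-0.003,0,0,0,0,0.03],[-0.005,-0.005,0,0,0,0,0.03],[-0.015,-0.015,0,0,0,0,0.03],[-0.035,-0.035,0,0,0,0,0.03],[-0.055,-0.045,0,0,0,0,0.03],[-0.09,-0.045,0,0,0,0,0.03],[-0.13,-0.045,0,0,0,0,0.03],[-0.17,-0.045,0,0,0,0,0.03],[-0.21,-0.045,0,0,0,0,0.03],[-0.21,-0.045,0,0,0,0,0.03]]

```text
time_s: 23.75
position: [0.5102, -0.1909, 0.1442]
tcp_rot: [[-0.022, -0.031, 0.999], [0.703, 0.71, 0.038], [-0.711, 0.703, 0.006]]
force: [0.6, 0.2, -0.0]
opening: 0.344
```

```bash
python3 snap.py out
```

```text
23.75 [-47.8  44.4  84.   27.1  88.8 -60. ] [ 0.5102 -0.1909  0.1442] [ 0.58  0.21 -0.  ] 0.3444607859983795
[[-0.022, -0.031, 0.999], [0.703, 0.71, 0.038], [-0.711, 0.703, 0.006]]
```

View pics/out.png

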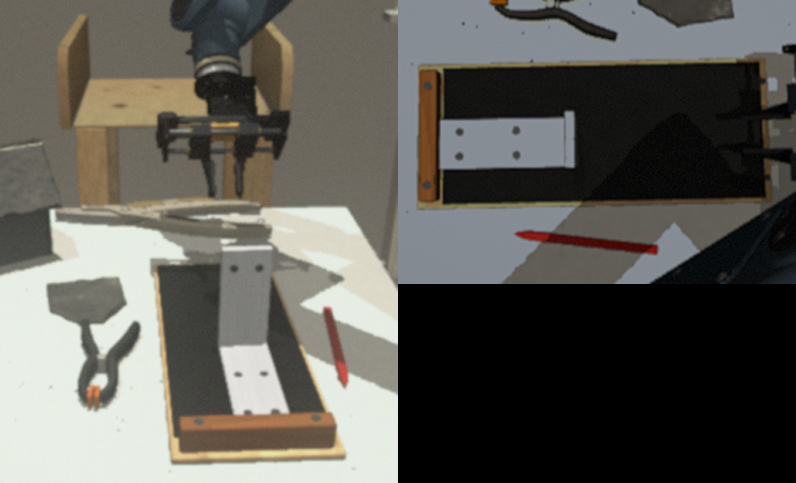

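```bash
python3 - <<'E'
from h import *
acc=[]
c=None
for i in range(4):
    c=cam("top"); acc.append(c['pixels'].astype(float).mean(2))
g=np.mean(acc,0)
def hedge(x0,x1,yr):  # horizontal-ish edge in rows yr, subpixel by max gradient
    out=[]
    for x in range(x0,x1):
        col=cv2.GaussianBlur(g,(1,5),1)[yr[0]:yr[1],x]; d=np.abs(np.diff(col)); k=d.argmax(); w=d[max(0,k-2):k+3]; out.append((x,yr[0]+.5+(np.arange(max(0,k-2),max(0,k-2)+len(w))*w).sum()/w.sum()))
    return np.array(out)
def vedge(y0,y1,xr):
    out=[]
    for y in range(y0,y1):
        col=cv2.GaussianBlur(g,(5,1),1)[y,xr[0]:xr[1]]; d=np.abs(np.diff(col)); k=d.argmax(); w=d[max(0,k-2):k+3]; out.append((xr[0]+.5+(np.arange(max(0,k-2),max(0,k-2)+len(w))*w).sum()/w.sum(),y))
    return np.array(out)
def wl(uv,z,name):
    W=np.array([back(c,u,z)[:2] for u in uv]); vx,vy,x,y=cv2.fitLine(W.astype(np.float32),cv2.DIST_HUBER,0,1e-4,1e-4).ravel()
    a=np.degrees(np.arctan2(vy,vx))%180; r=(W-[x,y])@[-vy,vx]; print(name,"angle",round(a,2),"pt",round(float(x),4),round(float(y),4),"rms mm",round(1e3*r.std(),2)); return a
rows=np.argwhere(g[:,240]>60).ravel(); print(rows[(rows>235)&(rows<355)])
wl(hedge(228,310,(275,292)),.02,"leg edge a"); wl(hedge(228,310,(308,326)),.02,"leg edge b")
wl(hedge(230,300,(240,256)),.01,"mat edge a"); wl(hedge(228,300,(335,352)),.01,"mat edge b")
wl(vedge(286,314,(212,226)),.02,"leg end"); wl(vedge(255,280,(208,217)),.03,"stop a?"); wl(vedge(255,335,(198,208)),.039,"stop back")
E
```

```text
[236 237 238 239 240 241 242 243 244 245 246 247 284 285 286 287 288 289
 290 291 292 293 294 295 296 297 298 299 300 301 302 303 304 305 306 307
 308 309 310 311 312 313 314 315 316 317 318 343 344 345 346 347 348 349
 350 351 352 353 354]
leg edge a angle 92.41 pt 0.5266 0.0904 rms mm 1.51
leg edge b angle 92.44 pt 0.4663 0.0783 rms mm 0.29
mat edge a angle 92.31 pt 0.5918 0.1036 rms mm 0.44
mat edge b angle 92.48 pt 0.4227 0.0997 rms mm 0.31
leg end angle 1.35 pt 0.4966 0.1664 rms mm 0.23
stop a? angle 3.0 pt 0.5506 0.1737 rms mm 0.14
stop back angle 2.14 pt 0.491 0.189 rms mm 0.32
```

```bash
python3 - <<'E'
from rig import *
print(hand_in()); print(read_state()['time_s'])
E
```

```text
the job is handed in; nothing more can be done
None
the job is handed in; nothing more can be done
```

I tipped the bracket over its heel and let it down onto the mat with the open fingers inside the L. One finger pushed the leg and the other held the rising foot back. The heel stayed in place, and the force once past the balance point was about 2.6 N. I then pushed the foot low down with two fingers, about 40 mm, until the leg end met the stop, pressed to about 20 N, and took the hand away. Total time was about 24 s.

- **Square:** in the top picture the leg's long edges lie at 92.4° and the mat edges at 92.3–92.5°. Two short edges read less cleanly: the leg end at 1.35°, and a short stretch of the stop at 3.0°.
- **Snug:** the leg end measures about x = 189.5 mm in the board's frame, against 190 mm for the stop face. The push force also rose sharply there.
- **Hand clear:** the tool force reads about zero after backing off.
- **Other things:** the pencil, the clamp and the gable's visible edge look unmoved in the last pictures. I did not measure them again.

While seating the fingers I pressed about 21 N into the corner of the bracket, more than I meant to, and backed off straight away. The later pictures showed the heel had not shifted.

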